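# Load the wide ink cartridge into a press's ink unit and clamp it

## Task

Take the wide ink cartridge from the bench, set it down flat in the open mouth of the ink unit's cradle, and slide it in against the spring catch until it is fully home and the catch has clicked back behind it. Then throw the clamp lever over past its centre so that it snaps down onto the cartridge, and let go. Leave the narrow cartridge, the ink tin and the ink knife where they are.

Things in the scene. Friction and masses are not known exactly. Their poses are not given: they have to be found in the camera images.
- wide_cartridge_mid (a point): Centre, 30 mm above the underside, of the loose wide ink cartridge, 0.25 to 0.5 kg, plain plastic. Base flange 100 (x) x 90 (y) x 14 high, corners bevelled 5; body 90 x 70, top at 26; central black grip rib 14 thick (x) x 50 (y), top at 60. z up, the same either way round. Starts flat on the bench near the narrow cartridge; which is nearer the robot varies.
- bed_home (a point): Point on top of the fixed cradle's smooth bed (12 mm above the bench) under the centre of a cartridge that is home. x: the way it slides in (its length along x), y: left, z up; yaw within 0.3 rad. In these axes: rails 94 apart from x -48 to +56, with lips over the flange reaching in to y +-39, 17 to 22 above the bed, no way in from above. End stop at x +51. Catch left, lever right.
- mouth (a point): Where to set the cartridge down: point on top of the bed, 150 mm before bed_home (to its -x), same axes. The mouth is open above, 98 mm long, between guides 100 mm apart and 14 mm high; after it the channel narrows to the rails, the right wall tapering.
- roller_top (a point): Top of the fixed black ink roller across the cradle behind the end stop, 105 mm beyond bed_home and 64 mm above the bed; 44 mm diameter. Not to be handled.
- catch_nose (a point): Nose of the spring catch, moving with it: a steel leaf 44 long, 20 high, 6 thick on an upright pin at x -92, y +52 of bed_home, leaning into the channel from the left; nose at rest at x -53, y +34. The cartridge's edge pushes it aside (2 to 4 N at the nose, 5 to 15 N on the cartridge); once the cartridge is home it springs back behind it, with about 3 mm play.
- catch (a joint): Angle of the catch: 0 at rest, leaning into the channel; about 0.3 to 0.4 rad while the cartridge slides past; near 0 again when clicked behind it.
- lever_pivot (a point): Pivot of the clamp lever, at x = -28, y = -74 of bed_home, 42 mm above the bed, in a dark fork; its axis is along bed_home's x.
- lever_knob (a point): Centre of the black ball (20 mm diameter) at the end of the clamp lever, 90 mm from the pivot. The lever is a steel rod of 12 mm diameter with a rubber foot on its inner side. Open, it leans 35 degrees outward (away from the channel, to -y of bed_home), the ball about 116 mm above the bed.
- lever (a joint): Angle of the lever: 0 open; 0.61 upright; its over-centre spring turns at about 0.7: below, the lever springs back open (about 2 N at the ball), above, it snaps over inward by itself. About 2.1 to 2.2 when down, its foot pressed on the cartridge body beside the rib. Can be pushed over by shut fingers on the ball's outer side.
- narrow_cartridge_mid (a point): Bystander: centre, 30 mm above the underside, of the narrow cartridge: like the wide one but its flange is 62 wide, body 42 wide and rib 22 long. Loose.
- ink_tin_mid (a point): Bystander: centre, 31 mm above the bench, of a closed metal ink tin, 80 diameter, 62 high. Loose.
- ink_knife: Bystander: ink knife (spatula) lying on the bench, 250 long, x from its handle to its blade. Loose.
Not all that is in view belongs to the job. What is shaped like the part that bears wide_cartridge_mid but blue, brown or yellow is not meant.

How it is judged (in metres and radians):
On the way, in this order (a step that is already met when the one before it is completed fails the run):
1. the wide cartridge is down flat on the bed in the mouth of the cradle, square between the guides and short of the catch (x of wide_cartridge_mid in the frame of bed_home between -0.2 and -0.09 m and y of wide_cartridge_mid in the frame of bed_home between -0.009 and 0.009 m and z of wide_cartridge_mid in the frame of bed_home below 0.034 m and angle between the x axis of wide_cartridge_mid and the x axis of bed_home, either way round below 0.15 rad).
2. the sliding cartridge has pushed the spring catch aside (value of joint catch above 0.18 rad and x of wide_cartridge_mid in the frame of bed_home between -0.115 and -0.005 m and z of wide_cartridge_mid in the frame of bed_home below 0.035 m).
3. the cartridge is fully home and the catch has clicked back behind it (x of wide_cartridge_mid in the frame of bed_home above -0.005 m and value of joint catch below 0.08 rad and z of wide_cartridge_mid in the frame of bed_home below 0.035 m), for 0.2 s.
4. the clamp lever has snapped over onto the cartridge (value of joint lever above 1.95 rad), for 0.2 s.
At the end, for the whole second after the job is handed in: The wide cartridge lies flat and fully home in the cradle (within 5 mm along, 6 mm across, square to 0.1 rad), the catch is back behind it (under 0.08 rad), and the clamp lever lies over on it (over 1.95 rad) at rest (x of wide_cartridge_mid in the frame of bed_home between -0.005 and 0.005 m and y of wide_cartridge_mid in the frame of bed_home between -0.006 and 0.006 m and z of wide_cartridge_mid in the frame of bed_home below 0.034 m and angle between the x axis of wide_cartridge_mid and the x axis of bed_home, either way round below 0.1 rad and value of joint catch below 0.08 rad and value of joint lever above 1.95 rad and velocity of joint lever between -0.1 and 0.1 rad/s); the robot touches nothing.
It fails at once if the narrow cartridge, the ink tin or the ink knife is moved by more than 30 mm (distance of any of narrow_cartridge_mid, ink_tin_mid, ink_knife from where it was at the start of the episode above 0.03 m).
It also fails if it takes over 54 s, if anything falls off the work surface, if the arm or the gripper's body presses on something with over 40 N, if the wrist force passes 120 N, or if a joint passes its speed limit or range.

## Robot

A 6-joint arm with a two-finger parallel gripper is mounted at the origin on the work surface. World frame = base frame: x ahead of the robot, y to its left, z up, the work surface at z = 0. Lengths are in m, angles in degrees, forces in N, time in s.
With the tool pointing down it reaches from about 0.275 to 0.725 m from the base axis. Payload 15.9 kg.
Tool frame: the origin (TCP) lies at the very end of the fingers, on their centre line; the grasp point (between the pads) lies 19 mm behind it; x points along the fingers, y is the direction in which the jaws open and shut, and the axes are right-handed (so a half turn about x gives the same grasp; the last joint's range is limited). The gripper opens to 85 mm and grips with 20 to 120 N. Pads are 22 mm wide; open, the fingers measure 114 mm over their backs; the gripper's body (76 mm by 85 mm) begins 54 mm behind the grasp point. The pads swing forward as they close: fully open they stand 13 mm farther back than shut.
Start: joints at [-74.828, 12.198, -1.971, 75.831, 0, 90], TCP at [0.131, -0.483, 0.231] pointing down, gripper open.
Joint ranges: [-170.91, 170.91], [-42.67, 98.43], [-65.05, 77.54], [-120.47, 116.71], [-90, 82.35], [-180, 180]. Speed limits (degrees/s): [108.29, 108.29, 136.94, 147.25, 180, 180].

## Interface

Orientations are given as [roll, pitch, yaw] about the fixed x, y, z axes, in that order (R = Rz(yaw) Ry(pitch) Rx(roll)).
In Python, from rig import arm, grab_frame gives the robot as it stands. The module is installed in compiled form; this text tells all that it offers.
- The arm moves only by the shell command python3 -m crank 'ROWS' [OPENING]. ROWS is JSON, a list of rows, each a list of 6 numbers: the shift along the world's x, y, z in cm, then the turn, a rotation vector about the world's x, y, z in rad. A call has 1 to 12 rows; each row shifts and turns the commanded pose from where the row before left it; what a row does not reach is not made up. A row lasts 1/10 s, in which the tool goes at most 50 mm and 8.59 degrees, less where a joint would pass 70% of its speed; a pose out of reach is approached as far as the arm can. A call is refused whole if a number of a shift passes 5 or a number of a turn 0.15, either way. A call with a gripper value outside its range is refused whole. OPENING is the finger opening in cm, from 0 to 8.54, set as the call begins (- or left out, the last holds). The fingers move at their own pace and stop on an object; the grip force is fixed at half the most. Time passes only in rows, so rows that do not move let the fingers close. It gives the time, the measured TCP pose, the force and the opening at its end, in the units of the state.
- arm.get_state(): the state, without advancing time (a new reading comes with each control period).
- grab_frame(name): name is "scene" or "top" or "wrist"; returns a dict with "frame" (384x512x3 uint8, red, green, blue), "fx", "fy", "cx", "cy" (pixels), "rvec" (rotation vector, rad) and "tvec" (3), from world to camera coordinates, as OpenCV has them. Camera axes: x right, y down, z forward; pixel columns grow to the right and rows downward; lengths in m; the calibration is good to about 2 mm. A picture is of the moment at which its call begins. There is no depth.
- arm.hand_in(): hands the job in, once; it reports no verdict.
The state is a dict: "clock": time; "qpos": joint angles; "joint_vel": joint speeds; "joint_torque": joint torques, N m; "ee_pos": TCP position; "orientation": TCP orientation; "ft_force": force on the tool from outside, world axes, zero at the start; "moment": the same for the moment, N m; "opening": finger opening in m.
Only numpy, scipy, OpenCV 4.12 (cv2) and the standard library are available. Lean on these libraries where they do the work, as an engineer would, in place of code of your own. Each camera call takes 0.05 s, during which the arm holds its last target.

## Working session

There is one attempt and no reset: what is moved stays moved. The work goes in short steps, Python scripts to look and compute and a shell command to move; the robot and the scene stay as the last step left them, time stands still between calls to the robot, and variables do not carry over. Pictures are saved under pics/ and viewed, and the job is handed in when it is done.

```bash
mkdir -p pics; ls
python3 - <<'E'
from rig import arm, grab_frame
import cv2,json,numpy as np,pickle
s=arm.get_state();print(s)
for n in("scene","top","wrist"):
    f=grab_frame(n);pickle.dump(f,open(f"pics/{n}0.pkl","wb"))
    cv2.imwrite(f"pics/{n}0.png",cv2.cvtColor(f["frame"],cv2.COLOR_RGB2BGR))
    R=cv2.Rodrigues(np.array(f["rvec"],float))[0];print(n,f["fx"],f["cx"],f["cy"],-R.T@np.array(f["tvec"]).ravel())
E
```

```text
pics
{'clock': 0.0, 'qpos': array([-7.48305163e+01,  1.22257665e+01, -2.00910658e+00,  7.58300554e+01,
       -7.08920037e-04,  9.00009494e+01]), 'joint_vel': array([ 0.04245454,  0.02731247,  0.09495888, -0.0775233 , -0.03669711,
       -0.04551979]), 'joint_torque': array([-3.37679943e-03, -6.86162353e+01,  4.87112188e+01,  1.76812615e-02,
       -1.19434330e-04, -2.01725288e-05]), 'ee_pos': array([ 0.13074544, -0.48225305,  0.23080175]), 'orientation': array([-89.37349258,  89.93506771, 105.7950422 ]), 'ft_force': array([-0.46927939,  0.31196491, -0.13227231]), 'moment': array([-0.02420918, -0.01047814, -0.03821418]), 'opening': 0.08527663407676159}
scene 438.22962387748265 259.23452248219985 189.79916513444735 [ 1.17910661 -0.25602035  1.20125091]
top 354.8355400104508 264.26400147370236 189.0785492761288 [ 0.33362589 -0.06250589  1.15921127]
wrist 312.46544969901794 256.5781751569894 193.25580493605207 [ 0.2073402  -0.46055159  0.37270753]
```

View pics/scene0.png

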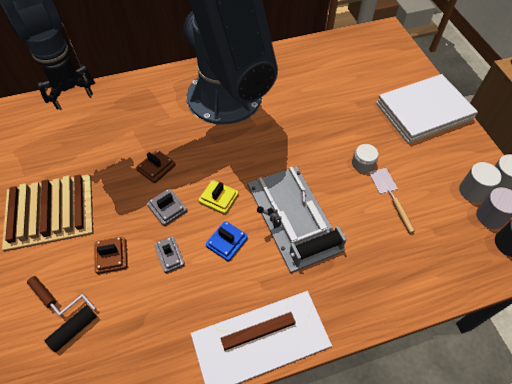

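View pics/top0.png

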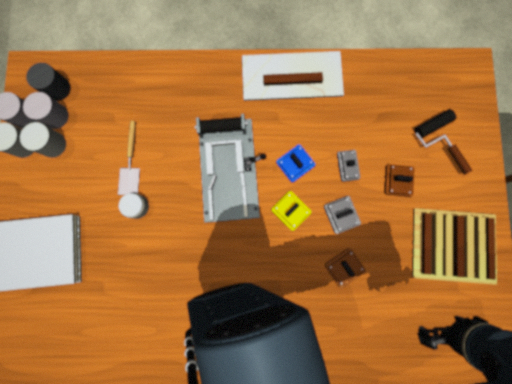

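View pics/wrist0.png

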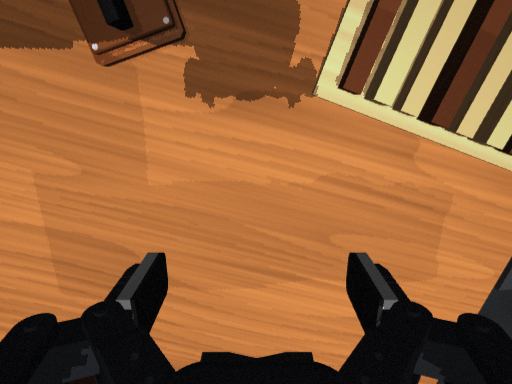

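Candidates in the top picture are grey (342,214), the smaller grey (348,165), blue (296,162), yellow (292,210), and brown (345,265) and (400,180). By description the wide grey one at (342,214) is the target, and the grey at (348,165) is the narrow one. I'll check with close crops.

```bash
cat > h.py <<'E'
import numpy as np,cv2,pickle
def load(n): return pickle.load(open(f"pics/{n}.pkl","rb"))
def ray(f,u,v,z):
    R=cv2.Rodrigues(np.array(f["rvec"],float))[0];t=np.array(f["tvec"],float).ravel();c=-R.T@t
    d=R.T@np.array([(u-f["cx"])/f["fx"],(v-f["cy"])/f["fy"],1]);return c+d*(z-c[2])/d[2]
def proj(f,p):
    K=np.array([[f["fx"],0,f["cx"]],[0,f["fy"],f["cy"]],[0,0,1.]])
    return cv2.projectPoints(np.array(p,float).reshape(-1,3),np.array(f["rvec"],float),np.array(f["tvec"],float),K,None)[0].reshape(-1,2)
def crop(f,x0,y0,x1,y1,k,name):
    im=cv2.cvtColor(f["frame"],cv2.COLOR_RGB2BGR)[y0:y1,x0:x1]
    cv2.imwrite(f"pics/{name}.png",cv2.resize(im,None,fx=k,fy=k,interpolation=cv2.INTER_CUBIC))
def snap(n,tag):
    from rig import grab_frame
    f=grab_frame(n);pickle.dump(f,open(f"pics/{tag}.pkl","wb"));return f
E
python3 - <<'E'
from h import *
f=load("top0")
crop(f,190,105,380,235,4,"c1")
for n,(u,v,z) in dict(wide=(342,214,.026),narrow=(348,165,.026)).items(): print(n,ray(f,u,v,z))
f=load("scene0"); crop(f,140,160,350,275,3.8,"c2")
E
```

```text
wide [ 0.42020887 -0.30177438  0.026     ]
narrow [ 0.57970278 -0.32689153  0.026     ]
```

View pics/c1.png

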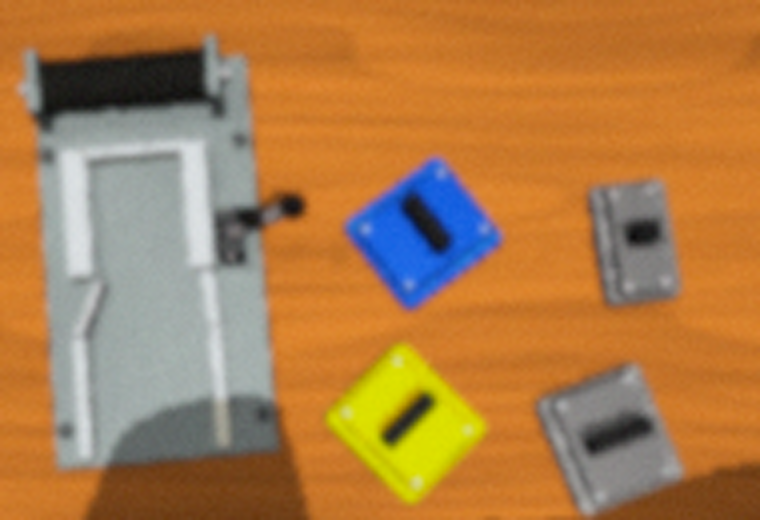

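View pics/c2.png

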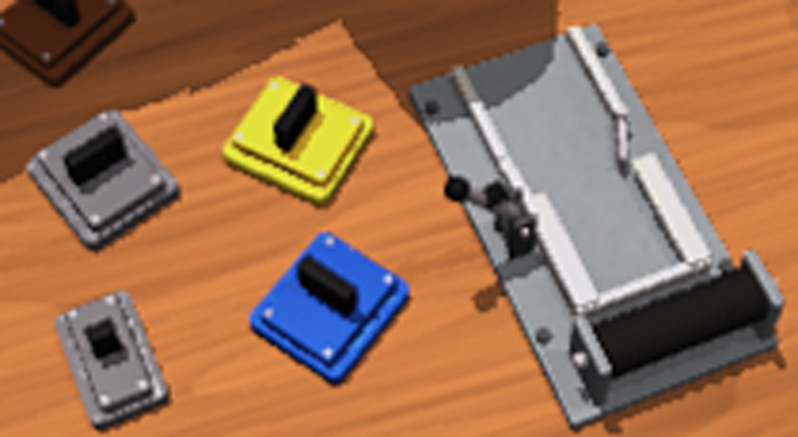

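Run:
```python
from h import *
from scipy.optimize import least_squares
T=load("top0");S=load("scene0")
u1=lambda x,y:(190+(x+.5)/4-.5,105+(y+.5)/4-.5)
u2=lambda x,y:(140+(x+.5)/3.8-.5,160+(y+.5)/3.8-.5)
pts=[(T,u1(92,277),(-48,39,22)),(T,u1(190,266),(-48,-39,22)),(T,u1(91,456),(-199,50,14)),(T,u1(216,443),(-199,-50,14)),(T,u1(292,206),(-28,-125.6,115.7)),
(S,u2(456,189),(-28,-125.6,115.7)),(S,u2(545,193),(-48,-39,22)),(S,u2(637,160),(-48,39,22))]
def w(p,q):
    c,s=np.cos(p[2]),np.sin(p[2]);return np.array([p[0]+c*q[0]-s*q[1],p[1]+s*q[0]+c*q[1],.012+q[2]])
def r(p): return np.concatenate([proj(f,w(p,np.array(q)/1e3))[0]-u for f,u,q in pts])
p=least_squares(r,[.6,0,0],loss="soft_l1").x
print(p);print(r(p).reshape(-1,2).round(1))
L=[]
def line(a,b):L.append((a,b))
for s in(1,-1):
    line((-48,39*s,22),(56,39*s,22));line((-199,50*s,14),(-101,50*s,14));line((-48,39*s,22),(-48,47*s,22))
line((51,-47,0),(51,47,0));line((105,-60,64),(105,60,64));line((-28,-74,42),(-28,-125.6,115.7));line((-92,52,20),(-53,34,20))
for f,nm,(x0,y0,x1,y1),k in((T,"o1",(190,105,290,235),6),(S,"o2",(240,160,350,275),5)):
    im=cv2.resize(cv2.cvtColor(f["frame"],cv2.COLOR_RGB2BGR)[y0:y1,x0:x1],None,fx=k,fy=k,interpolation=cv2.INTER_CUBIC)
    for a,b in L:
        q=[tuple(((proj(f,w(p,np.array(c)/1e3))[0]-(x0,y0)+.5)*k-.5).round().astype(int).tolist()) for c in(a,b)]
        cv2.line(im,q[0],q[1],(0,0,255),1)
    cv2.imwrite(f"pics/{nm}.png",im)
crop(T,320,190,366,240,12,"c3");crop(S,140,180,195,230,12,"c4")
```

```text
[0.60436591 0.0777129  0.07723814]
[[-0.1 -0.8]
 [-0.5 -0. ]
 [-0.1  1.5]
 [-0.1  2.2]
 [-0.2 -0.1]
 [ 0.2  0.5]
 [-0.   0.4]
 [-1.4  0.9]]
```

View pics/o1.png

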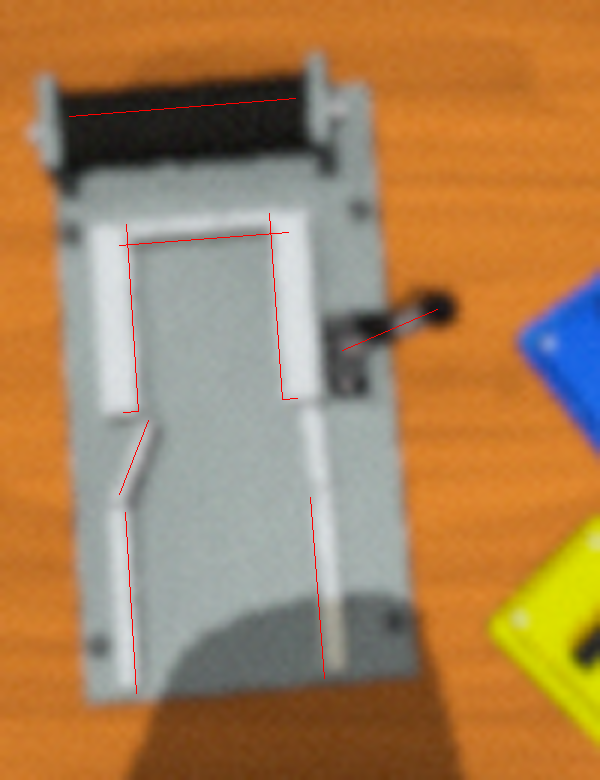

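View pics/o2.png

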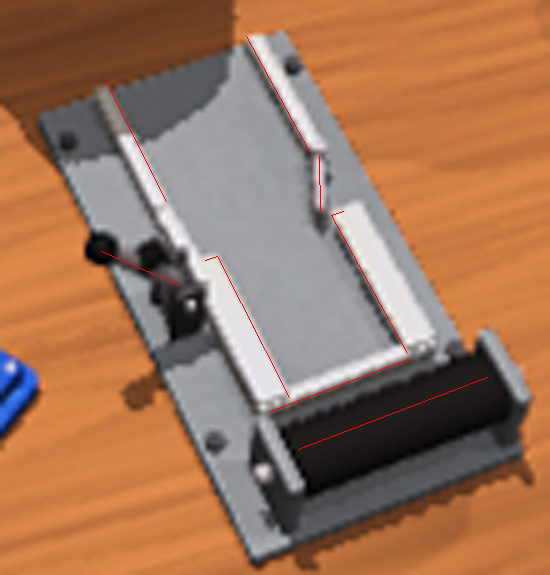

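View pics/c3.png

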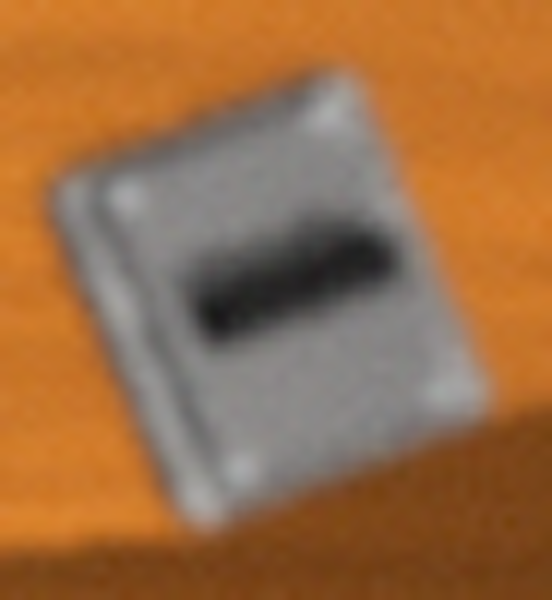

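View pics/c4.png

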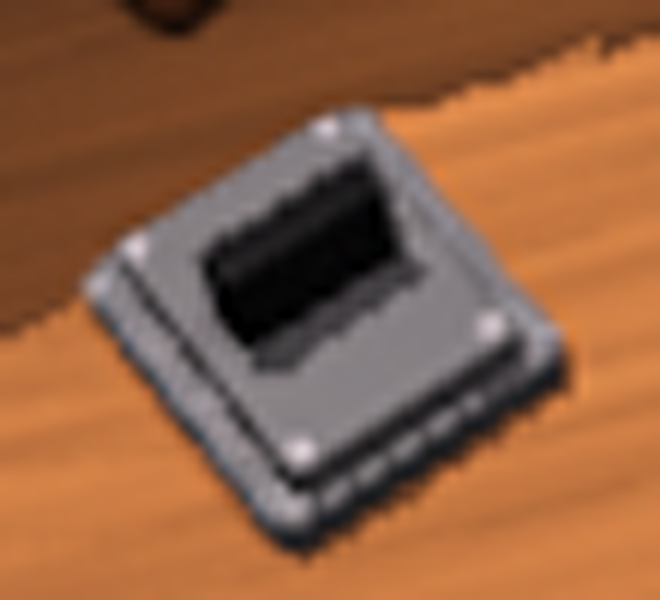

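Run:
```python
from h import *
from scipy.optimize import least_squares
T=load("top0");S=load("scene0")
u1=lambda x,y:(320+(x+.5)/12-.5,190+(y+.5)/12-.5)
u2=lambda x,y:(140+(x+.5)/12-.5,180+(y+.5)/12-.5)
# rib dir
a=ray(T,*u1(205,322),.06);b=ray(T,*u1(392,243),.06);print("rib",a,b,np.linalg.norm(a-b),(a+b)/2,np.degrees(np.arctan2(*(b-a)[1::-1])))
for nm,q in dict(bl=(118,262),bb=(300,485),br=(525,345)).items(): print(nm,ray(S,*u2(*q),.026))
bl,bb,br=[ray(S,*u2(*q),.026) for q in((118,262),(300,485),(525,345))]
print((bl+br)/2,np.linalg.norm(bl-bb),np.linalg.norm(bb-br))
d=bb-bl;print(np.degrees(np.arctan2(d[1],d[0])))
```

```text
rib [ 0.41032833 -0.27774873  0.06      ] [ 0.43053834 -0.3266344   0.06      ] 0.05289851204702164 [ 0.42043334 -0.30219156  0.06      ] -67.53911950616148
bl [ 0.395426   -0.35029299  0.026     ]
bb [ 0.47537134 -0.31832265  0.026     ]
br [ 0.45232219 -0.25482446  0.026     ]
[ 0.4238741  -0.30255872  0.026     ] 0.08610086725193701 0.0675520777161391
21.796593743186463
```

Run:
```python
from h import *
from scipy.spatial.transform import Rotation as Ro
from rig import arm
s=arm.get_state();M=Ro.from_euler("xyz",s["orientation"],degrees=True).as_matrix();print(M.round(3))
W=load("wrist0");R=cv2.Rodrigues(np.array(W["rvec"]))[0];print(R.round(3))
c=-R.T@np.array(W["tvec"]).ravel()
print("cam in tool",M.T@(c-s["ee_pos"]),(M.T@R.T).round(3))
```

```text
[[-0.     0.262 -0.965]
 [ 0.001 -0.965 -0.262]
 [-1.    -0.001 -0.   ]]
[[ 0.263 -0.965 -0.001]
 [-0.917 -0.25   0.312]
 [-0.301 -0.081 -0.95 ]]
cam in tool [-0.14177195 -0.00110838 -0.07957851] [[-0.    -0.312  0.95 ]
 [ 1.     0.001  0.   ]
 [-0.001  0.95   0.312]]
```

```bash
python3 -m crank '[[2.4,1.5,0,0,0,0.141],[2.4,1.5,0,0,0,0.141],[2.4,1.5,0,0,0,0.141],[2.4,1.5,0,0,0,0.141],[2.4,1.5,0,0,0,0.141],[2.4,1.5,0,0,0,0.141],[2.4,1.5,0,0,0,0.141],[2.4,1.5,0,0,0,0.141],[2.4,1.5,0,0,0,0.141],[2.4,1.5,0,0,0,0.141],[2.4,1.5,0,0,0,0.141],[2.4,1.5,0,0,0,0.141]]'; python3 -m crank '[[0.2,0,0,0,0,0],[0,0,0,0,0,0],[0,0,0,0,0,0]]'
python3 - <<'E'
from h import *
f=snap("wrist","w1");crop(f,0,0,512,384,1.5,"w1")
E
```

```text
clock: 1.35
ee_pos: [0.4197, -0.3017, 0.2311]
orientation: [-140.8, 90.0, 151.6]
ft_force: [-1.6, -0.2, 0.0]
opening: 0.0859
clock: 1.65
ee_pos: [0.4203, -0.3028, 0.2312]
orientation: [-124.7, 90.0, 167.3]
ft_force: [-1.2, -0.9, 0.4]
opening: 0.0855
```

View pics/w1.png

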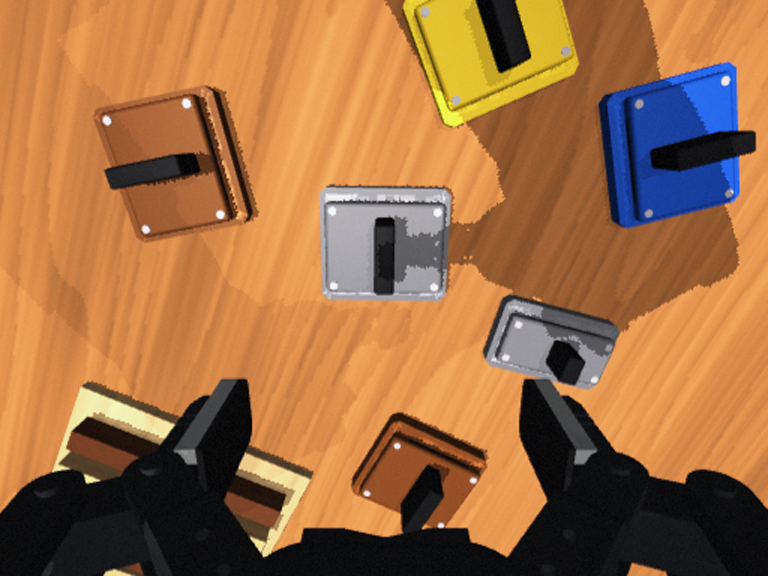

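Run:
```python
from h import *
from rig import arm
f=load("w1");q=lambda x,y,z:ray(f,(x+.5)/1.5-.5,(y+.5)/1.5-.5,z)
c=[q(*p,.026) for p in((327,205),(443,203),(445,292),(327,293))]
print("body",np.mean(c,0),[np.linalg.norm(c[i]-c[(i+1)%4]).round(4) for i in range(4)])
d=(c[1]-c[0])+(c[2]-c[3]);print(np.degrees(np.arctan2(d[1],d[0])))
d=(c[1]-c[2])+(c[0]-c[3]);print(np.degrees(np.arctan2(d[1],d[0]))-90)
r=[q(*p,.06) for p in((376,219),(393,219),(393,293),(376,293))]
print("rib",np.mean(r,0),[np.linalg.norm(r[i]-r[(i+1)%4]).round(4) for i in range(4)])
d=r[0]+r[1]-r[2]-r[3];print(np.degrees(np.arctan2(d[1],d[0]))-90)
f2=[q(*p,.014) for p in((320,188),(452,187),(450,300),(321,300))];print("fl",np.mean(f2,0),[np.linalg.norm(f2[i]-f2[(i+1)%4]).round(4) for i in range(4)])
from scipy.spatial.transform import Rotation as Ro
s=arm.get_state();y=Ro.from_euler("xyz",s["orientation"],degrees=True).as_matrix()[:,1];print(s["ee_pos"],np.degrees(np.arctan2(y[1],y[0])))
```

```text
body [ 0.42039674 -0.30328417  0.026     ] [np.float64(0.0853), np.float64(0.069), np.float64(0.0921), np.float64(0.0683)]
22.803155005372993
22.722223062916484
rib [ 0.41868205 -0.30091578  0.06      ] [np.float64(0.0114), np.float64(0.0523), np.float64(0.012), np.float64(0.0523)]
22.041009160021503
fl [ 0.42053466 -0.3030957   0.014     ] [np.float64(0.0993), np.float64(0.0901), np.float64(0.1047), np.float64(0.0894)]
[ 0.42021807 -0.30296288  0.23128938] 22.004091858535045
```

```bash
python3 -m crank '[[0,0,-4.5,0,0,0],[0,0,-4.5,0,0,0],[0,0,-4.5,0,0,0],[0,0,-3.5,0,0,0.007],[0,0,-2,0,0,0],[0,0,-0.9,0,0,0],[0,0,0,0,0,0],[0,0,0,0,0,0]]'; python3 -m crank '[[0,0,0,0,0,0],[0,0,0,0,0,0],[0,0,0,0,0,0],[0,0,0,0,0,0],[0,0,0,0,0,0],[0,0,0,0,0,0],[0,0,0,0,0,0],[0,0,0,0,0,0]]' 0
python3 - <<'E'
from h import *
f=snap("wrist","w2");crop(f,0,0,512,384,1.5,"w2")
E
```

```text
clock: 2.5
ee_pos: [0.4212, -0.3032, 0.0334]
orientation: [32.2, 89.9, -35.3]
ft_force: [-0.6, -0.0, -0.1]
opening: 0.0851
clock: 3.3
ee_pos: [0.4209, -0.3027, 0.0326]
orientation: [8.9, 90.0, -58.5]
ft_force: [-2.1, -0.6, 7.3]
opening: 0.013
```

View pics/w2.png

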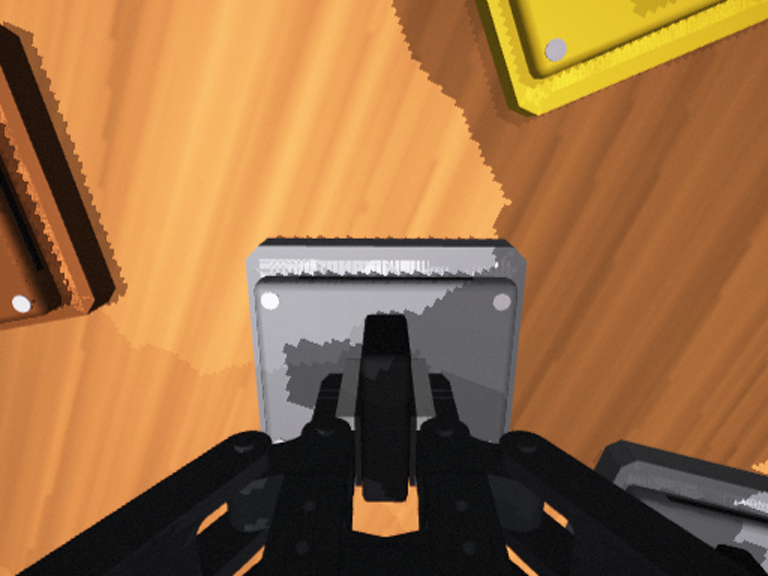

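```bash
python3 -m crank '[[0,0,2,0,0,0],[0,0,4,0,0,0],[0,0,4,0,0,0],[0,0,4,0,0,0],[0,0,3,0,0,0]]'; python3 -m crank '[[0.2,2,0,0,0,-0.026],[0.3,3.2,0,0,0,-0.026],[0.3,3.2,0,0,0,-0.026],[0.3,3.2,0,0,0,-0.026],[0.3,3.2,0,0,0,-0.026],[0.3,3.2,0,0,0,-0.026],[0.3,3.2,0,0,0,-0.026],[0.3,3.2,0,0,0,-0.026],[0.3,3.2,0,0,0,-0.026],[0.3,3.2,0,0,0,-0.026],[0.3,3.1,0,0,0,-0.026],[0.2,2.4,0,0,0,-0.026]]';python3 -m crank '[[0,0.6,0,0,0,-0.003],[0,0,0,0,0,0],[0,0,0,0,0,0],[0,0,0,0,0,0]]'
python3 - <<'E'
from h import *
for n in("wrist","top","scene"):
  f=snap(n,n[0]+"3");crop(f,0,0,512,384,1.5,n[0]+"3")
E
```

```text
clock: 3.85
ee_pos: [0.4209, -0.3025, 0.2045]
orientation: [34.0, 89.9, -33.5]
ft_force: [0.5, -0.5, -5.1]
opening: 0.013
clock: 5.05
ee_pos: [0.4545, 0.0621, 0.2019]
orientation: [-101.8, 90.0, 172.8]
ft_force: [-0.0, -0.1, -5.2]
opening: 0.013
clock: 5.45
ee_pos: [0.4547, 0.0656, 0.2022]
orientation: [-51.8, 90.0, -137.3]
ft_force: [-0.5, -0.1, -4.9]
opening: 0.0129
```

View pics/w3.png

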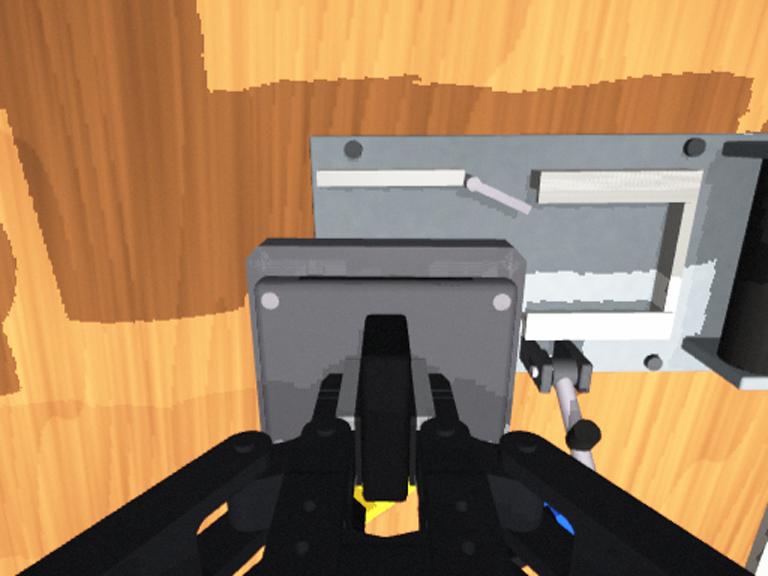

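View pics/t3.png

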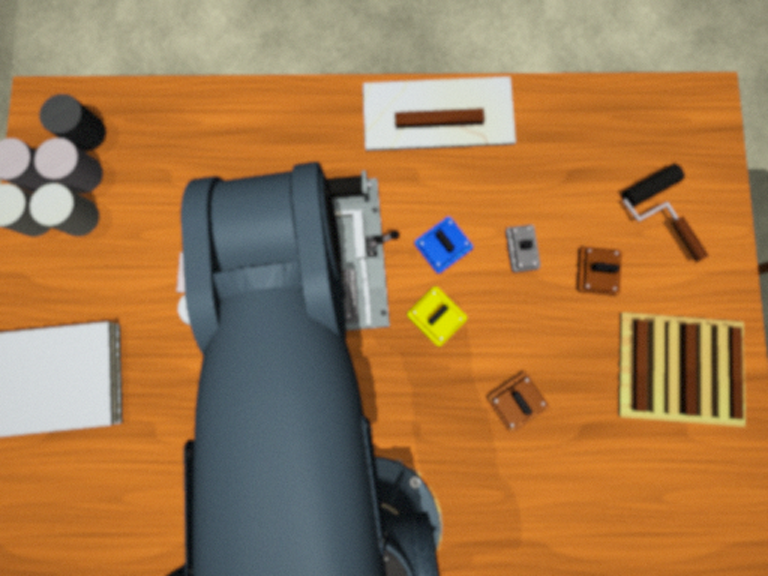

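View pics/s3.png

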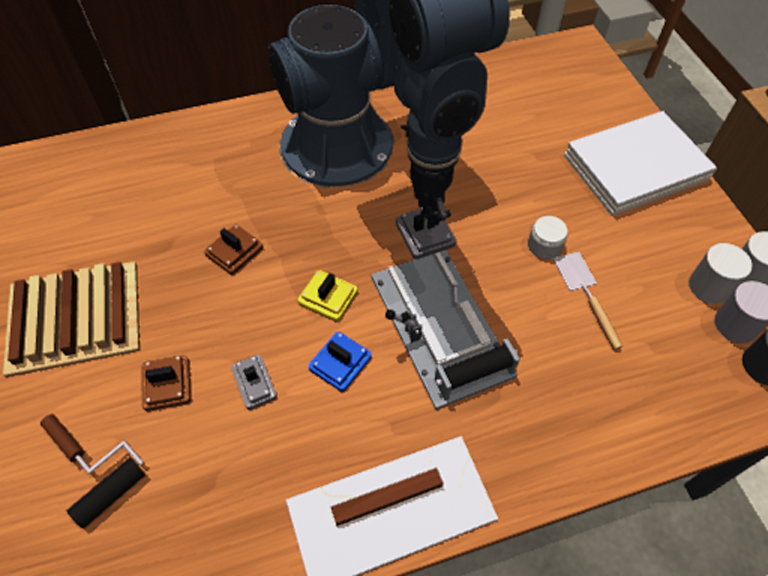

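```bash
cat > fit.py <<'E'
from h import *
from scipy.optimize import least_squares
def w(p,q):
    c,s=np.cos(p[2]),np.sin(p[2]);return np.array([p[0]+c*q[0]-s*q[1],p[1]+s*q[0]+c*q[1],.012+q[2]])
E
python3 - <<'E'
from fit import *
f=load("w3")
P=[((540,203),(-48,39,22)),((702,200),(56,39,22)),((672,313),(56,-39,22)),((526,313),(-48,-39,22)),((465,185),(-101,50,14)),((317,187),(-199,50,14)),((584,435),(-28,-125.6,115.7)),((529,211),(-53,34,20))]
def r(p): return np.concatenate([proj(f,w(p,np.array(q)/1e3))[0]-((u[0]+.5)/1.5-.5,(u[1]+.5)/1.5-.5) for u,q in P])
p=least_squares(r,[.604,.078,.077],loss="soft_l1").x
print(p,np.degrees(p[2]));print(r(p).reshape(-1,2).round(1))
k=1.5;im=cv2.imread("pics/w3.png")
for s in(1,-1):
  for a,b in[((-48,39*s,22),(56,39*s,22)),((-199,50*s,14),(-101,50*s,14)),((51,-47*s,0),(51,0,0)),((-28,-74,42),(-28,-125.6,115.7)),((-92,52,20),(-53,34,20))]:
    q=[tuple(((proj(f,w(p,np.array(c)/1e3))[0]+.5)*k-.5).round().astype(int).tolist()) for c in(a,b)]
    cv2.line(im,q[0],q[1],(0,0,255),1)
cv2.imwrite("pics/w3o.png",im)
# cartridge in hand: body corners; flange far edge corners from w3; assume underside z
from rig import arm
s=arm.get_state();z0=s["ee_pos"][2]-.0326
q=lambda x,y,z:ray(f,(x+.5)/1.5-.5,(y+.5)/1.5-.5,z0+z)
a,b=q(257,278,.026),q(517,277,.026);print("body far edge",a,b,np.linalg.norm(a-b),np.degrees(np.arctan2(*(b-a)[1::-1])))
g=(a+b)/2;d=(b-a)/np.linalg.norm(b-a);n=np.array([d[1],-d[0],0]);print("centre",g+.035*n)
a,b=q(265,242,.014),q(511,241,.014);print("fl far edge (bevel 90)",a,b,np.linalg.norm(a-b));print("centre",(a+b)/2+.045*n)
a=(q(366,316,.06)+q(405,316,.06))/2;print("rib",a+.025*n)
print(s["ee_pos"], "mouth",w(p,(-.15,0,0)))
E
```

```text
[0.60275323 0.07767497 0.07626553] 4.3696928009041045
[[-0.4 -0.3]
 [-2.8  1.9]
 [ 1.8  0.6]
 [ 1.2  0.4]
 [-4.9 -0.6]
 [-4.5 -2.1]
 [ 7.4 51.8]
 [ 0.7 -0.8]]
body far edge [0.40903192 0.09868246 0.19571201] [0.4946139  0.10572025 0.19571201] 0.08587086379932118 4.701114805447595
centre [0.45469143 0.0673191  0.19571201]
fl far edge (bevel 90) [0.40877395 0.10817411 0.18371201] [0.49415702 0.11520703 0.18371201] 0.08567222247833803
centre [0.45515359 0.06684196 0.18371201]
rib [0.45338687 0.07692293 0.22971201]
[0.45485239 0.0657919  0.20231201] mouth [0.45318925 0.06624622 0.012     ]
```

View pics/w3o.png

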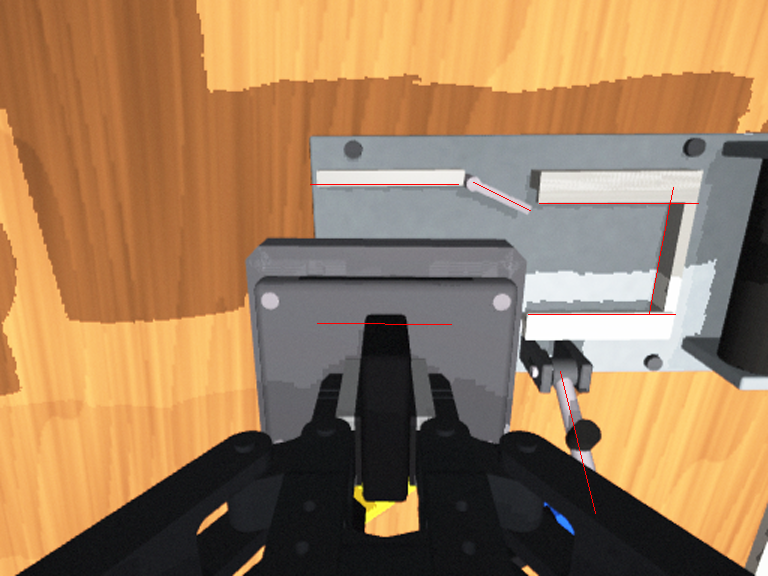

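Run:
```python
from fit import *
f=load("w3")
P=[((540,203),(-48,39,22)),((702,200),(56,39,22)),((672,313),(56,-39,22)),((526,313),(-48,-39,22)),((465,185),(-101,50,14)),((317,187),(-199,50,14)),((529,211),(-53,34,20))]
def r(p): return np.concatenate([proj(f,w(p,np.array(q)/1e3))[0]-((u[0]+.5)/1.5-.5,(u[1]+.5)/1.5-.5) for u,q in P])
p=least_squares(r,[.604,.078,.077],loss="soft_l1").x
print(p,np.degrees(p[2]));print(r(p).reshape(-1,2).round(1))
print("mouth",w(p,(-.15,0,0)))
from scipy.spatial.transform import Rotation as Ro
from rig import arm
s=arm.get_state();y=Ro.from_euler("xyz",s["orientation"],degrees=True).as_matrix()[:,1];print(s["ee_pos"],np.degrees(np.arctan2(y[1],y[0])))
crop(f,330,210,420,330,6,"c5")
```

```text
[0.60374112 0.07795419 0.08477862] 4.857457144054589
[[ 0.3 -0.1]
 [-2.   1.2]
 [ 3.2 -0. ]
 [ 2.5  0.6]
 [-4.3  0.1]
 [-3.8 -0.6]
 [ 1.4 -0.6]]
mouth [0.45427986 0.06525263 0.012     ]
[0.45485239 0.0657919  0.20231201] 4.414266159496037
```

View pics/c5.png

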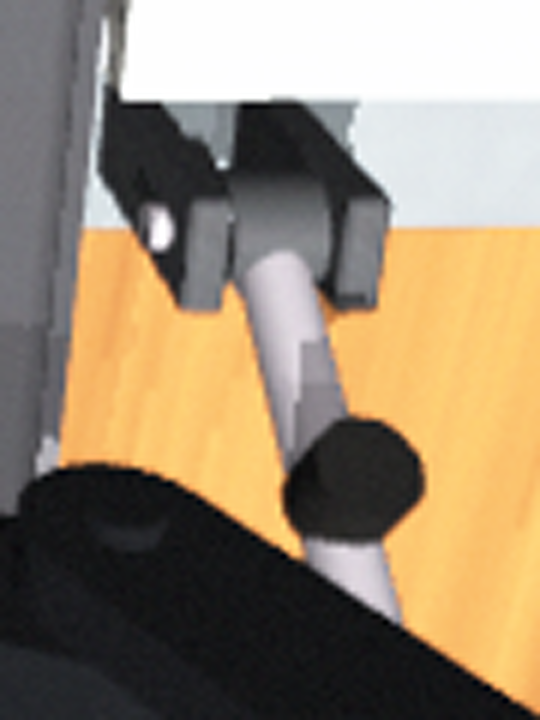

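```bash
python3 -m crank '[[0,-0.1,-3,0,0,0],[0,0,-4,0,0,0],[0,0,-4,0,0,0],[0,0,-2,0,0,0],[0,0,-1,0,0,0],[0,0,-0.6,0,0,0],[0,0,-0.6,0,0,0],[0,0,0,0,0,0],[0,0,0,0,0,0]]';  python3 - <<'E'
from h import *
f=snap("wrist","w4");crop(f,0,0,512,384,1.5,"w4")
E
```

```text
clock: 6.5
ee_pos: [0.4554, 0.0655, 0.051]
orientation: [95.0, 89.9, 9.4]
ft_force: [-1.0, -0.8, -4.9]
opening: 0.0134
```

View pics/w4.png

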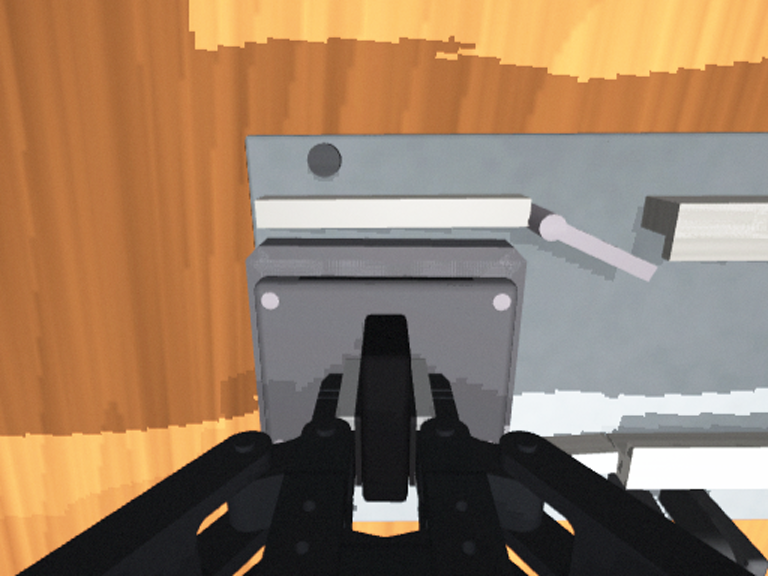

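```bash
python3 -m crank '[[0,0,-0.4,0,0,0],[0,0,-0.2,0,0,0],[0,0,0,0,0,0],[0,0,0,0,0,0],[0,0,0,0,0,0]]'
```

```text
clock: 7.05
ee_pos: [0.4551, 0.0655, 0.0446]
orientation: [95.0, 90.0, 9.4]
ft_force: [-2.0, -0.0, 5.9]
opening: 0.0132
```

```bash
python3 -m crank '[[0.8,0.06,0.05,0,0,0],[0.8,0.06,0,0,0,0],[0.8,0.06,0,0,0,0],[0.8,0.06,0,0,0,0],[0.8,0.06,0,0,0,0],[0,0,0,0,0,0],[0,0,0,0,0,0]]';  python3 - <<'E'
from h import *
f=snap("wrist","w5");crop(f,0,0,512,384,1.5,"w5")
E
```

```text
clock: 7.75
ee_pos: [0.4955, 0.0681, 0.0447]
orientation: [42.1, 89.9, -43.5]
ft_force: [1.7, -3.9, -3.5]
opening: 0.0127
```

View pics/w5.png

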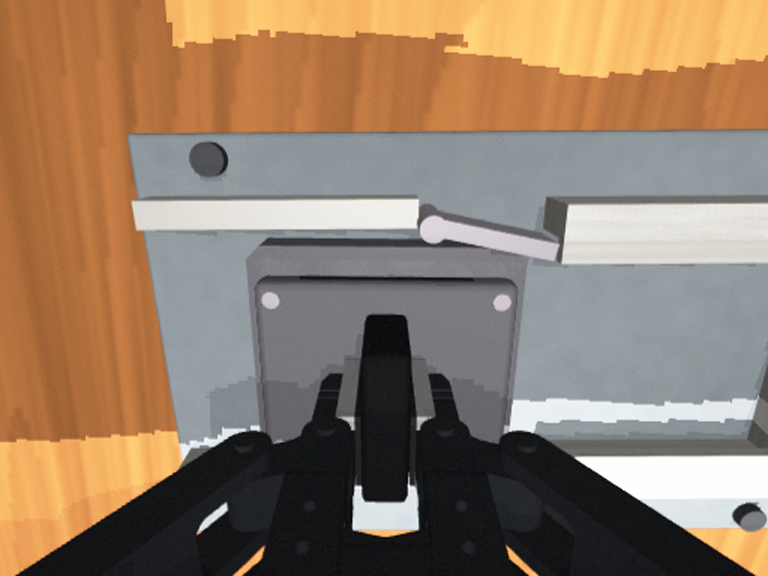

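Run:
```python
from fit import *
from rig import arm
f=load("w5");q=lambda x,y,z:ray(f,(x+.5)/1.5-.5,(y+.5)/1.5-.5,z)
a,b=q(567,263,.034),q(760,263.5,.034);print("lip",a,b,np.degrees(np.arctan2(*(b-a)[1::-1])))
c,e=q(257,278,.0385),q(517,278,.0385);print("body",c,e,np.degrees(np.arctan2(*(e-c)[1::-1])))
g1,g2=q(134,230,.026),q(418,226,.026);print("guide",g1,g2,np.degrees(np.arctan2(*(g2-g1)[1::-1])))
for th in np.radians([4.4,4.85]):
  n=np.array([-np.sin(th),np.cos(th)]);print("lip y - body y (want 4mm)",(n@(a-c)[:2])*1e3,(n@(a-e)[:2])*1e3,"guide-body (want 15)",n@(g2-c)[:2]*1e3)
```

```text
lip [0.552662   0.11326975 0.034     ] [0.61749977 0.11816897 0.034     ] 4.321126420028308
body [0.44985779 0.10130426 0.0385    ] [0.5353347  0.10799002 0.0385    ] 4.472404761955616
guide [0.40433605 0.11135014 0.026     ] [0.50211912 0.1204079  0.026     ] 5.292273503893927
lip y - body y (want 4mm) 4.043179930090998 3.934832731976717 guide-body (want 15) 15.037893298053119
lip y - body y (want 4mm) 3.2308110417622604 3.795844331084121 guide-body (want 15) 14.616673103644638
```

```bash
python3 -m crank '[[1,0.08,0,0,0,0],[1,0.08,0,0,0,0],[1,0.08,0,0,0,0],[1,0.08,0,0,0,0],[1,0.08,0,0,0,0]]';python3 -m crank '[[1,0.08,0,0,0,0],[1,0.08,0,0,0,0],[1,0.08,0,0,0,0],[1,0.08,0,0,0,0],[1,0.08,0,0,0,0],[0.5,0.03,0,0,0,0],[0,0,0,0,0,0],[0,0,0,0,0,0]]';  python3 - <<'E'
from h import *
f=snap("wrist","w6");crop(f,0,0,512,384,1.5,"w6")
E
```

```text
clock: 8.3
ee_pos: [0.5455, 0.0725, 0.0447]
orientation: [-87.6, 90.0, -173.1]
ft_force: [-1.3, -3.8, -3.0]
opening: 0.0132
clock: 9.1
ee_pos: [0.6003, 0.077, 0.0449]
orientation: [114.4, 89.9, 28.9]
ft_force: [4.6, -0.0, -4.6]
opening: 0.0128
```

View pics/w6.png

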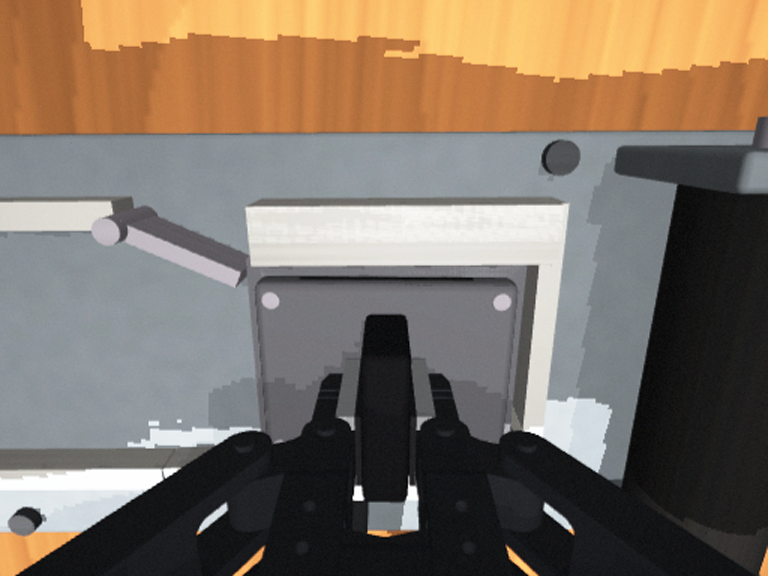

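```bash
python3 -m crank '[[0.15,0.01,0,0,0,0],[0.15,0.01,0,0,0,0],[0,0,0,0,0,0],[0,0,0,0,0,0],[0,0,0,0,0,0]]';  python3 - <<'E'
from fit import *
f=snap("wrist","w7");crop(f,50,100,400,260,2.2,"w7")
E
```

```text
clock: 9.65
ee_pos: [0.6027, 0.077, 0.0448]
orientation: [-103.3, 90.0, 171.1]
ft_force: [0.2, 0.1, -5.0]
opening: 0.0129
```

View pics/w7.png

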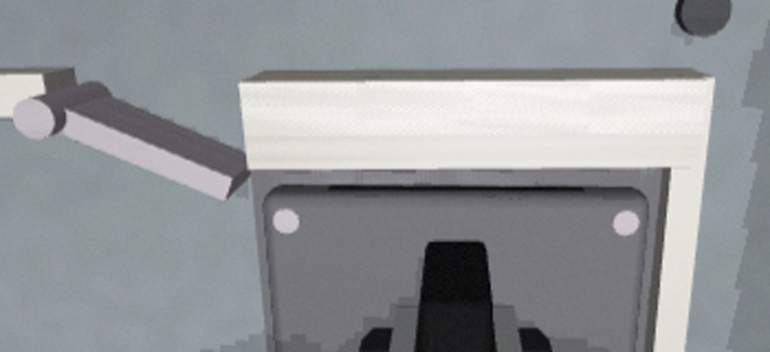

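```bash
python3 -m crank '[[0.1,0.01,0,0,0,0],[0.1,0.01,0,0,0,0],[0,0,0,0,0,0],[0,0,0,0,0,0]]';  python3 - <<'E'
from fit import *
f=snap("wrist","w8")
q=lambda x,y,z:ray(f,x,y,z)
crop(f,100,100,400,240,2.6,"w8")
E
```

```text
clock: 10.1
ee_pos: [0.6038, 0.077, 0.0447]
orientation: [-83.6, 89.9, -169.1]
ft_force: [-8.0, -1.7, 2.9]
opening: 0.0132
```

View pics/w8.png

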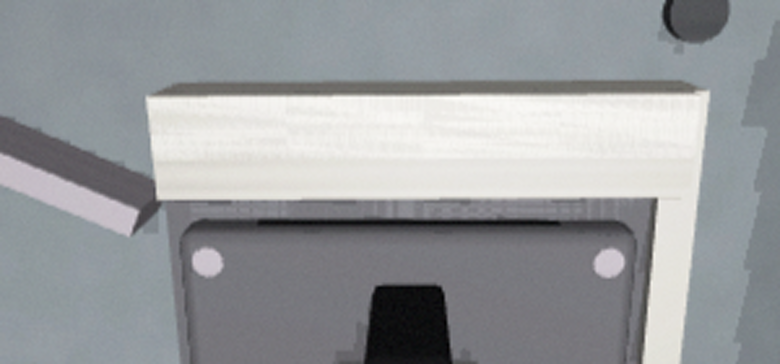

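```bash
python3 -m crank '[[-0.05,0,0,0,0,0],[0,0,0,0,0,0],[0,0,0,0,0,0],[0,0,0,0,0,0],[0,0,0,0,0,0]]' 5; python3 -m crank '[[0,0,1,0,0,0],[0,0,3,0,0,0],[0,0,4,0,0,0],[0,0,4,0,0,0],[0,0,4,0,0,0],[0,0,2,0,0,0],[0,0,0,0,0,0],[0,0,0,0,0,0]]';  python3 - <<'E'
from fit import *
f=snap("wrist","w9");crop(f,0,0,512,384,1.5,"w9")
E
```

```text
clock: 10.65
ee_pos: [0.6045, 0.0772, 0.0449]
orientation: [102.6, 90.0, 17.0]
ft_force: [0.4, 0.3, 0.5]
opening: 0.0501
clock: 11.45
ee_pos: [0.6045, 0.0771, 0.2252]
orientation: [91.0, 90.0, 5.5]
ft_force: [0.1, 0.2, 0.1]
opening: 0.0494
```

View pics/w9.png

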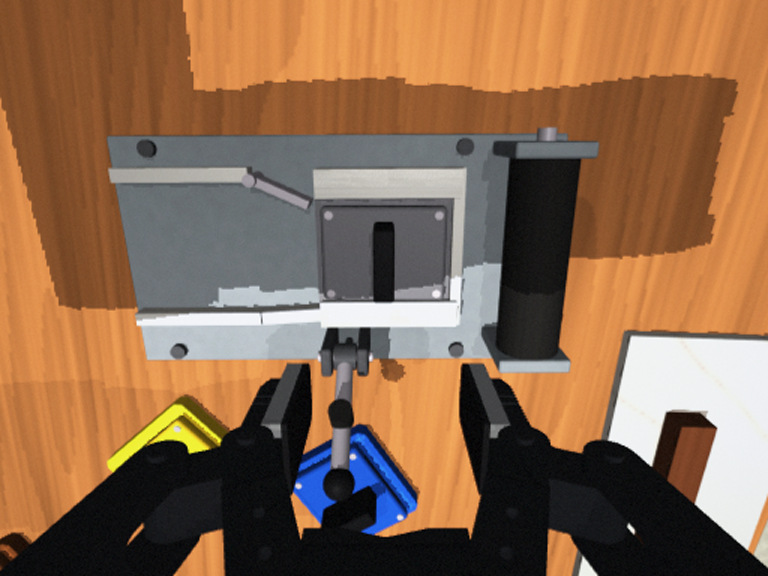

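Run:
```python
from fit import *
f=load("w9");q=lambda x,y,z:ray(f,(x+.5)/1.5-.5,(y+.5)/1.5-.5,z)
P=[((314,199),(-48,39,22)),((465,198),(56,39,22)),((457,303),(56,-39,22)),((321,304),(-48,-39,22))]
def r(p): return np.concatenate([proj(f,w(p,np.array(c)/1e3))[0]-((u[0]+.5)/1.5-.5,(u[1]+.5)/1.5-.5) for u,c in P])
p=least_squares(r,[.604,.078,.077],loss="soft_l1").x;print(p,r(p).round(1))
def inv(g):
    d=g[:2]-p[:2];c,s=np.cos(p[2]),np.sin(p[2]);return np.array([c*d[0]+s*d[1],-s*d[0]+c*d[1]])*1e3
knob=q(339,485,.1277);print("knob",knob,inv(knob),w(p,(-.028,-.1256,.1157)))
print("nose",inv(q(309,205,.032)),"pin",inv(q(249,180,.032)))
b=[q(*c,.038) for c in((321,205),(453,205),(452,300),(322,300))];print("body",inv(np.mean(b,0)),[inv(x).round(1) for x in b])
rb=[q(*c,.072) for c in((373,223),(394,223))];print("rib far end mid (want 0,25)",inv(np.mean(rb,0)))
```

```text
[0.6029633  0.0772255  0.08374476] [ 0.7  0.1 -1.3  0.2  0.8 -0.1 -0.4 -0.3]
knob [ 0.58516876 -0.05007829  0.1277    ] [ -28.38074877 -125.36918459] [ 0.58556748 -0.05027645  0.1277    ]
nose [-52.81439778  34.64351003] pin [-93.74025497  52.19180727]
body [2.41694114 0.0832744 ] [array([-43.5,  35.4]), array([48.6, 35. ]), array([ 50.7, -35.3]), array([-46.1, -34.8])]
rib far end mid (want 0,25) [ 0.12801406 28.619877  ]
```

```bash
python3 -m crank '[[-0.3,-2.5,0,0,0,0],[-0.4,-4,0,0,0,0],[-0.4,-4,0,0,0,0],[-0.4,-4,0,0,0,0],[-0.4,-3.2,0,0,0,0],[0,0,-3,0,0,0],[0,0,-4,0,0,0],[0,0,-2.7,0,0,0],[0,0,-1,0,0,0],[0,0,0,0,0,0],[0,0,0,0,0,0]]' 0;  python3 - <<'E'
from fit import *
f=snap("wrist","w10");crop(f,0,0,512,384,1.5,"w10")
E
```

```text
clock: 12.6
ee_pos: [0.5858, -0.0998, 0.1188]
orientation: [76.3, 90.0, -9.2]
ft_force: [1.0, -1.2, 0.6]
opening: 0.0
```

View pics/w10.png

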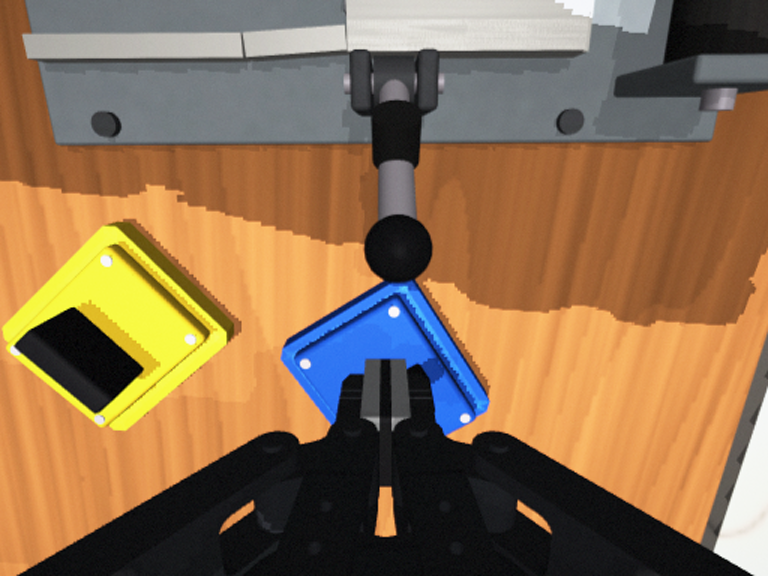

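```bash
python3 -m crank '[[0.3,1,0,0,0,0],[0,1,0,0,0,0],[0,1,0,0,0,0],[0,1,0,0,0,0],[0,1,0,0,0,0],[0,1,0,0,0,0],[-0.1,1,0,0,0,0]]'; python3 -m crank '[[-0.1,1,0.1,0,0,0],[-0.1,1,0.1,0,0,0],[-0.1,1,0.1,0,0,0],[0,0,0,0,0,0],[0,0,0,0,0,0]]';  python3 - <<'E'
from fit import *
f=snap("wrist","w11");crop(f,0,0,512,384,1.5,"w11")
E
```

```text
clock: 13.35
ee_pos: [0.5875, -0.0288, 0.118]
orientation: [74.4, 90.0, -11.1]
ft_force: [-0.7, -2.2, 0.8]
opening: 0.0002
clock: 13.85
ee_pos: [0.5843, 0.0003, 0.1208]
orientation: [-64.0, 90.0, -149.5]
ft_force: [0.5, -0.5, -0.4]
opening: 0.0001
```

View pics/w11.png

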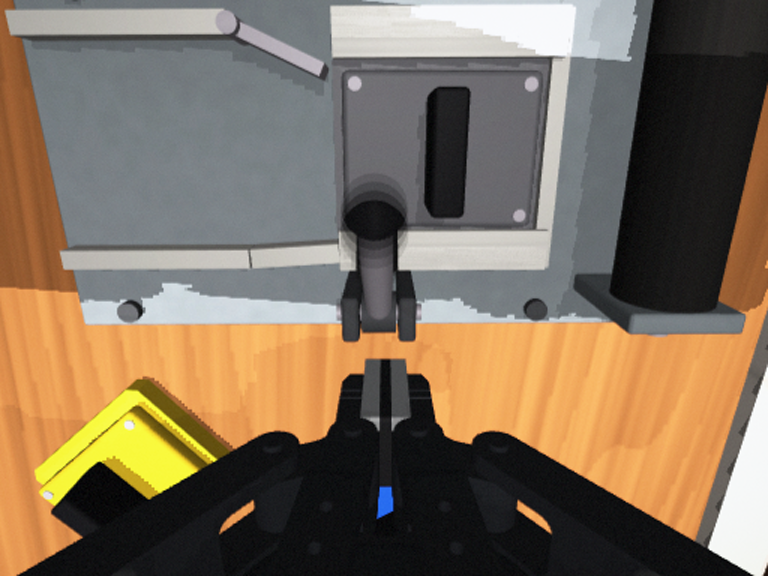

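The lever is falling inward by itself (blurred ball at (375,210)). I'll back off upward and check.

```bash
python3 -m crank '[[0,-1,1,0,0,0],[0,-2,3,0,0,0],[0,-2,3,0,0,0],[0,-1,2,0,0,0],[0,0,0,0,0,0],[0,0,0,0,0,0],[0,0,0,0,0,0],[0,0,0,0,0,0],[0,0,0,0,0,0],[0,0,0,0,0,0]]';  python3 - <<'E'
from fit import *
f=snap("wrist","w12");crop(f,0,0,512,384,1.5,"w12")
f=snap("scene","s12");crop(f,230,150,360,290,4,"s12")
E
```

```text
clock: 14.9
ee_pos: [0.5842, -0.0596, 0.2105]
orientation: [-99.9, 90.0, 174.6]
ft_force: [0.2, 0.4, 0.3]
opening: 0.0002
```

View pics/w12.png

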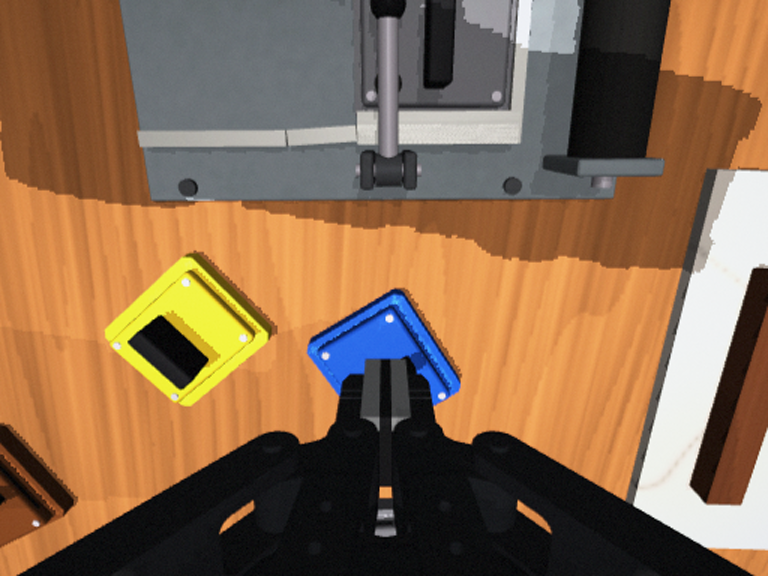

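View pics/s12.png

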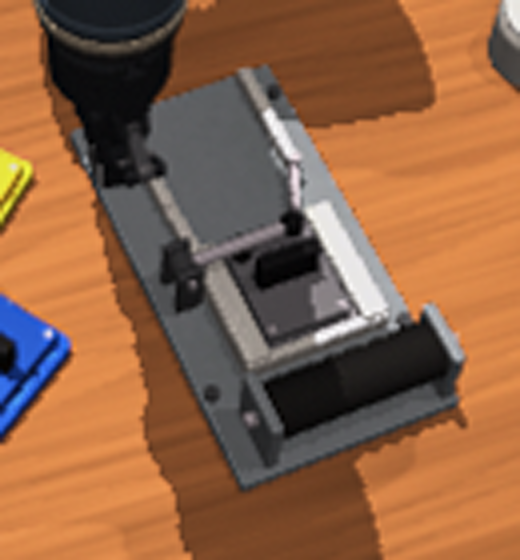

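```bash
python3 -m crank '[[0,1,1,0,0,0],[0,4,1,0,0,0],[0,4,0,0,0,0],[0,2,0,0,0,0],[0,0,0,0,0,0],[0,0,0,0,0,0],[0,0,0,0,0,0]]';  python3 - <<'E'
from fit import *
f=snap("wrist","w13");crop(f,0,0,512,384,1.5,"w13")
p=[.6034,.0777,.080]
for a in(1.9,2.0,2.1,2.2):
    t=a-.611;print(a,((proj(f,w(p,(-.028,-.074+.09*np.sin(t),.042+.09*np.cos(t))))[0]+.5)*1.5-.5).round(0))
E
```

```text
clock: 15.7
ee_pos: [0.5844, 0.0497, 0.2312]
orientation: [57.5, 90.0, -28.1]
ft_force: [0.1, 0.0, -0.8]
opening: -0.0
1.9 [375. 207.]
2.0 [375. 202.]
2.1 [376. 198.]
2.2 [376. 196.]
```

View pics/w13.png

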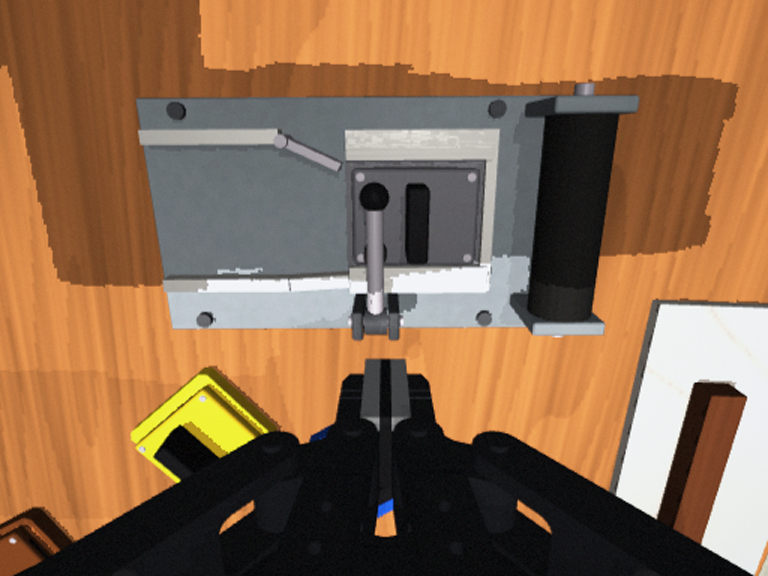

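```bash
python3 -c "
from rig import arm
print(arm.hand_in())"
```

```text
the job is handed in; nothing more can be done
None
```

The wide grey cartridge is home in the cradle with the catch behind it and the clamp lever down on it. I handed the job in at about 15.7 s on the robot's clock, and no verdict was reported.

**What I did:**
- I gripped the cartridge by its rib and set it down in the mouth, centred between the guides to about 1 mm.
- I slid it along the bed past the catch until it met the end stop, at about 8 N.
- I let go, then pushed the lever ball over with shut fingers. The lever snapped down by itself and I backed off into the air.

**Last checks:**
- **Catch:** with the cartridge released, the nose measured (-52.8, 34.6) mm in the bed frame, against (-53, 34) at rest. After the clamp went down it looked the same.
- **Lever:** the ball sits at pixel (374,197), which matches about 2.1 rad. I did not measure that the lever was at rest, but it was still in the last picture.
- **Cartridge:** before the clamp went down, the body's centre measured (+2.4, 0.1) mm from home, while the far end of the rib gave x of about +0.1 mm. These two disagree by about 2 mm, which is within the camera calibration. After the clamp I checked it only by eye.
- **Robot:** the wrist force was about zero at the end, with the arm touching nothing.

I kept the arm clear of the narrow cartridge, the tin and the knife, but did not measure them at the end.

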